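Swap the sample jars and level their lids

TASK

The two sample jars stand on each other's mats: swap them, so that each finally stands upright in the middle of the mat that has the colour of its own lid, parking one jar on the middle of the empty grey mat on the way. The green-lidded jar is the shorter one: lay the two coasters that together make up the difference flat under it, one on the other in the middle of its mat, so that both lids end at the same height. Never tip a jar over, and leave the third coaster where it lies.

Things in the scene. Friction and masses are not known exactly. Their poses are not given: they have to be found in the camera images.
- jam: glass jam jar with a GREEN lid and red contents, loose, 86 mm tall over the lid; round body 59 mm across up to 75 mm height, lid 56 mm across; about 0.36 kg. At the start it stands on the red mat. Origin: centre of the underside; z up along the jar.
- honey: glass jar of honey-coloured spread with a RED lid, loose, 100 mm tall over the lid; round body 60 mm across, overhanging lid 65 mm across from 88 mm height up (grip the lid itself, or the body low enough that no part of the gripper meets the overhang); about 0.44 kg. At the start it stands on the green mat. Origin: centre of the underside; z up along the jar.
- red_mat: red square felt mat with a thin white stitched border, 100 x 100 mm, 3 mm thick, fixed to the worktop. Final place of the red-lidded jar. Origin: centre of the underside (worktop level), so its upper face is 3 mm above; z up.
- green_mat: green square felt mat with a thin white stitched border, 100 x 100 mm, 3 mm thick, fixed to the worktop. Final place of the green-lidded jar, on two coasters. Origin: centre of the underside (worktop level), so its upper face is 3 mm above; z up.
- grey_mat: grey square felt mat with a thin white stitched border, 100 x 100 mm, 3 mm thick, fixed to the worktop. Empty at the start; the free spot for parking a jar. Behind all the things a glass case 0.41 m tall has its near face at x = 0.61; other clutter near them is under 65 mm tall. Origin: centre of the underside (worktop level), so its upper face is 3 mm above; z up.
- white_coaster: loose white square coaster, 64 x 64 mm and 6 mm thick, lying flat on the worktop (weighs 60 g; its top bears only a thin printed circle). Origin: centre of the underside; z up, x and y parallel to its sides.
- black_coaster: loose black square coaster, 64 x 64 mm and 8 mm thick, lying flat on the worktop (weighs 60 g; its top bears only a thin printed circle). Origin: centre of the underside; z up, x and y parallel to its sides.
- blue_coaster: loose blue square coaster, 64 x 64 mm and 11 mm thick, lying flat on the worktop (weighs 60 g; its top bears only a thin printed circle). Origin: centre of the underside; z up, x and y parallel to its sides.
Things that resemble listed ones, but are neither listed nor needed, are in the scene too. Several things have the shape of the black_coaster; the one meant has the colours described above.

How it is judged:
By the outcome, as a careful person would: the job done as asked, in the order asked, and still so for the second after the job is handed in, with the robot touching nothing.
It also fails if it takes over 131 s, if anything falls off the work surface, if the arm or the gripper's body presses on something with over 40 N, if the wrist force passes 120 N, or if a joint passes its speed limit or range.

ROBOT

A 6-joint arm with a two-finger parallel gripper is mounted at the origin on the work surface; the furniture and walls round the work are solid. World frame = base frame: x ahead of the robot, y to its left, z up, the work surface at z = 0. Lengths are in m, angles in rad, forces in N, time in s.
With the tool pointing down it reaches from about 0.3 to 0.775 m from the base axis. Payload 14.6 kg.
Tool frame: the origin (TCP) lies at the very end of the fingers, on their centre line; the grasp point (between the pads) lies 19 mm behind it; z points along the fingers, y is the line along which they close (so a half turn about z gives the same grasp; the last joint's range is limited). The gripper opens to 94 mm and grips with 3 to 60 N. Pads are 16 mm wide; open, the fingers measure 119 mm over their backs; the gripper's body (75 mm by 177 mm) begins 78 mm behind the grasp point.
Start: joints at [1.252, 0.3, 1.521, -0, 1.321, -0.067], TCP at [0.137, 0.533, 0.205] pointing down, gripper open.
Joint ranges: [-3.03, 3.03], [-0.79, 2.21], [0.23, 2.52], [-1.04, 4.18], [0, 3.07], [-2.55, 2.55]. Speed limits (rad/s): [2.22, 2.22, 2.57, 3.14, 3.14, 3.14].

INTERFACE

Orientations are given as [roll, pitch, yaw] about the fixed x, y, z axes, in that order (R = Rz(yaw) Ry(pitch) Rx(roll)).
In Python, from station import ctrl, cams gives the robot as it stands. The module is installed in compiled form; this text tells all that it offers.
- The arm moves only by the tool arm_command, never from a script. Its argument "plan" is a list that holds one entry, the list of rows, each a list of 7 numbers: the shift along the tool's x, y, z in a scale on which 1.0 is 80 cm, then the turn, a rotation vector about the tool's x, y, z in normalised numbers (1 is 2 rad), then the closure, from -1 (fully open) to 1 (shut). A call has 1 to 12 rows; each row is the pose to reach, as a shift and turn from the pose commanded when the call began, along the tool's axes at that moment; what a row does not reach only later rows make up. A row lasts 1/10 s, in which the tool goes at most 50 mm and 8.59 degrees, less where a joint would pass 70% of its speed; a pose out of reach is approached as far as the arm can. No shift or turn number may pass 1 either way. A call with a gripper value outside its range is refused whole. The fingers move at their own pace and stop on an object; "squeeze" is the grip in N (left out, the last holds). Time passes only in rows, so rows that repeat a pose let the fingers close. It gives the time, the measured TCP pose, the force, the opening and the grip force at its end, in the units of the state.
- ctrl.get_obs(): the state, without advancing time (a new reading comes with each control period).
- cams.camera(name): name is "side" or "top" or "wrist"; returns (picture, depth): 384x512x3 uint8, blue, green, red; 384x512 float32, m along the optical axis (not along the pixel's ray), 0 where there is no reading.
- cams.camera_info(name): a dict with "fx", "fy", "cx", "cy" (pixels), "world_to_cam" (4x4, takes a point from world to camera coordinates). Camera axes: x right, y down, z forward; pixel columns grow to the right and rows downward; lengths in m; the calibration is good to about 2 mm. A picture is of the moment at which its call begins: read the wrist's pose just before it. camera_info takes no time and is no camera call; for the wrist camera it gives the pose at the moment of the call.
- ctrl.hand_in(): hands the job in; it is judged then, once.
The state is a dict: "time_s": time; "qpos": joint angles; "joint_vel": joint speeds; "tau": joint torques, N m; "ee_pos": TCP position; "eef_rot": TCP orientation; "force": force on the tool from outside, world axes, zero at the start; "moment": the same for the moment, N m; "grip_width": finger opening in m; "grip_force": force on a finger pad.
Only numpy, scipy, OpenCV 4.12 (cv2) and the standard library are available. Lean on these libraries where they do the work, as an engineer would, in place of code of your own. Each camera call takes 0.05 s, during which the arm holds its last target. There are 200 camera calls.

## Working session

There is one attempt and no reset: what is moved stays moved. The work goes in short steps, Python scripts to look and compute and a tool call to move; the robot and the scene stay as the last step left them, time stands still between calls to the robot, and variables do not carry over. Pictures are saved under pics/ and viewed, at most 14 in all, crops included, and the job is handed in when it is done.

Besides the shell and the picture viewer there is one more tool, called as a command line: name --argument value ..., lists and objects as JSON in quotes. arm_command: Moves the arm, as the interface text tells. Its arguments: {"type":"object","properties":{"plan":{"type":"array"},"squeeze":{"type":"number"}},"required":["plan"]}

```bash
mkdir -p pics; ls; python3 - <<'E'
from station import ctrl,cams
import cv2,numpy as np
o=ctrl.get_obs();print(o)
ims=[]
for n in("top","side"):
    p,d=cams.camera(n);cv2.imwrite(f"pics/{n}0.png",p);np.save(f"{n}0.npy",d);i=cams.camera_info(n);print(n,i)
E
```

```text
pics
{'time_s': 0.0, 'qpos': array([ 1.25238596e+00,  3.00463669e-01,  1.52155322e+00, -1.00826342e-05,
        1.32070626e+00, -6.65973531e-02]), 'joint_vel': array([ 0.00157171,  0.00169547, -0.00189154,  0.00147888, -0.00098358,
        0.00101368]), 'tau': array([-1.27234311e-03, -5.31802154e+01, -3.52727008e+01,  7.08389143e-02,
        2.42983026e-02, -7.53732411e-05]), 'ee_pos': array([0.13696267, 0.53241222, 0.20490219]), 'eef_rot': array([-3.14046401e+00, -6.54884679e-05,  2.88978210e+00]), 'force': array([ 0.51303568, -0.44050285,  0.44510067]), 'moment': array([-0.01662064,  0.01227703, -0.05517164]), 'grip_force': 0.0, 'grip_width': 0.09393910368072597}
top {'fx': 384.21487517125297, 'fy': 384.21487517125297, 'cx': 253.53206964973484, 'cy': 199.0064456558362, 'world_to_cam': array([[-1.36109172e-02, -9.99907322e-01, -2.99342288e-04,
         1.19157808e-03],
       [-9.95606333e-01,  1.35801073e-02, -9.26477741e-02,
         3.71799709e-01],
       [ 9.26432528e-02, -9.62994103e-04, -9.95698900e-01,
         9.82104524e-01],
       [ 0.00000000e+00,  0.00000000e+00,  0.00000000e+00,
         1.00000000e+00]])}
side {'fx': 475.9600747010749, 'fy': 475.9600747010749, 'cx': 256.30102350444173, 'cy': 186.74757029815717, 'world_to_cam': array([[ 0.99589281, -0.08889129,  0.01720041, -0.37264207],
       [-0.03128889, -0.51616435, -0.85591785,  0.05696799],
       [ 0.08496188,  0.85186425, -0.51682567,  1.07005608],
       [ 0.        ,  0.        ,  0.        ,  1.        ]])}
```

View pics/top0.png

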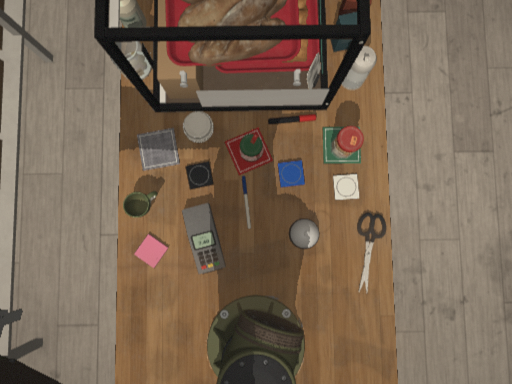

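View pics/side0.png

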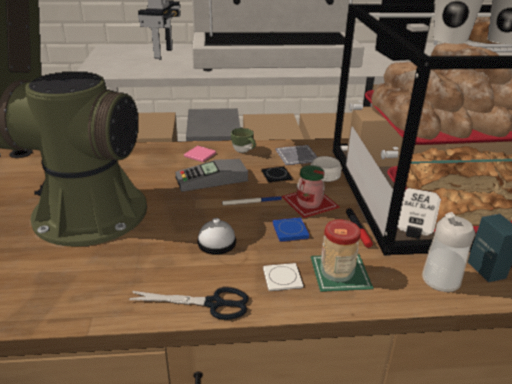

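Top view: jam at (250,148) on the red mat, and honey at (348,140) on the green mat. The coasters are black (200,175), blue (291,173) and white (346,187). The grey mat may be the thing at (158,150). Height difference is 14 mm, so white (6) + black (8), and blue stays. Next, a close crop to check.

```bash
python3 - <<'E'
import cv2
t=cv2.imread("pics/top0.png");s=cv2.imread("pics/side0.png")
a=cv2.resize(t[100:270,115:380],None,fx=3,fy=3,interpolation=3)
b=cv2.resize(s[120:300,170:380],None,fx=3.7,fy=3.3,interpolation=3)
cv2.imwrite("pics/c1.png",a);cv2.imwrite("pics/c2.png",b)
E
```

```text
(no output)
```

View pics/c1.png

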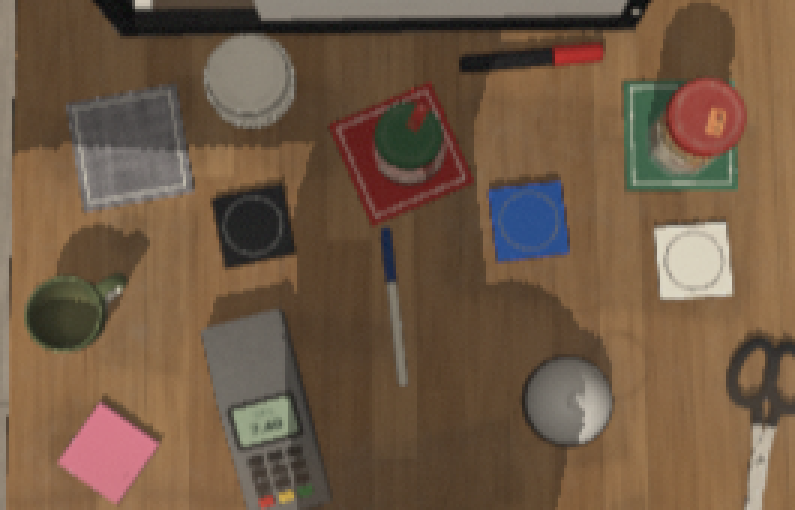

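View pics/c2.png

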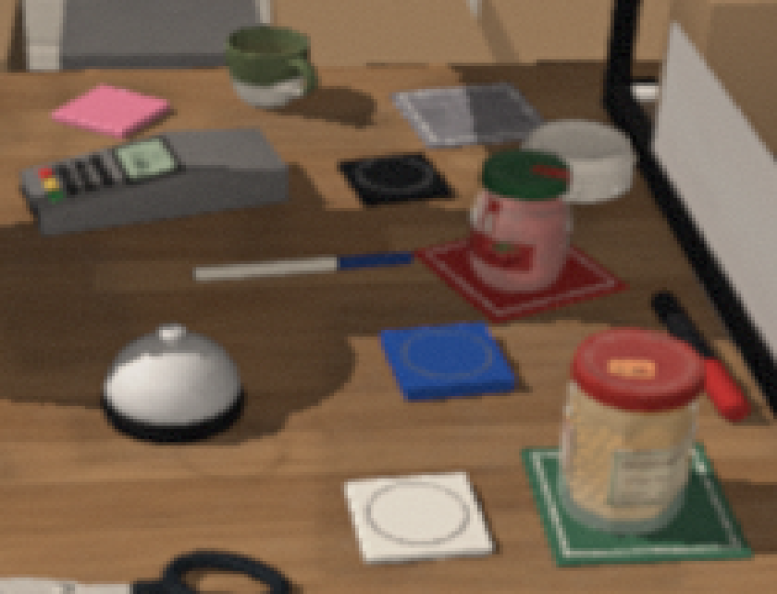

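Close crop: grey stitched mat at c1 (130,147) is the true grey mat, and black coaster is at c1 (253,225). Bank terminal, pink note, ramekin and bell are distractors. Candidates for the black coaster: black (200,175), blue (291,173), white (346,187) and pink note (151,250) in the top view; I choose (200,175), which is black with a circle.

```bash
cat > h.py <<'E'
import cv2,numpy as np
from station import ctrl,cams
def inv(i):
    W=np.linalg.inv(i["world_to_cam"]);return W[:3,:3],W[:3,3]
def rays(i,uv):
    uv=np.atleast_2d(uv).astype(float);R,t=inv(i)
    d=np.c_[(uv[:,0]-i["cx"])/i["fx"],(uv[:,1]-i["cy"])/i["fy"],np.ones(len(uv))]
    return d@R.T,t
def onplane(i,uv,z):
    d,t=rays(i,uv);return t+d*((z-t[2])/d[:,2])[:,None]
def cloud(i,depth):
    v,u=np.mgrid[:depth.shape[0],:depth.shape[1]];d,t=rays(i,np.c_[u.ravel(),v.ravel()])
    P=t+d*depth.reshape(-1,1);P[depth.ravel()==0]=np.nan;return P.reshape(*depth.shape,3)
def look(n):
    i=cams.camera_info(n);p,d=cams.camera(n);return i,p,d
def colmask(p,c):
    h=cv2.cvtColor(p,cv2.COLOR_BGR2HSV);H,S,V=[h[...,k].astype(int) for k in range(3)]
    return {"red":((H<8)|(H>172))&(S>130)&(V>50),"green":(H>55)&(H<95)&(S>110),
     "blue":(H>100)&(H<125)&(S>140),"white":(S<45)&(V>170),"black":(V<65),"grey":(S<60)&(V>60)&(V<190)}[c]
def rect(P):
    (x,y),(w,h),a=cv2.minAreaRect((P[:,:2]*1000).astype(np.float32));return np.round([x,y,w,h,(a+45)%90-45],1)
E
python3 - <<'E'
from h import *
T={"top":None,"side":None}
for n in T: T[n]=(cams.camera_info(n),cv2.imread(f"pics/{n}0.png"),np.load(f"{n}0.npy"))
# name: colour, top seed roi (x0,y0,x1,y1), side roi, zrange
N={"red_mat":("red",(222,122,276,178),(275,180,345,220),(-.01,.012)),"green_mat":("green",(318,122,366,166),(308,250,376,293),(-.01,.012)),
"grey_mat":("grey",(134,124,184,172),(275,143,318,166),(-.01,.012)),"white":("white",(328,170,364,204),(260,260,305,293),(-.01,.03)),
"black":("black",(184,158,216,192),(258,162,294,184),(-.01,.03)),"blue":("blue",(272,155,310,192),(270,215,312,243),(-.01,.03)),
"jamlid":("green",(232,130,270,168),(295,160,330,182),(.07,.12)),"honeylid":("red",(330,120,368,160),(320,215,365,246),(.08,.13))}
for k,(c,rt,rs,zr) in N.items():
    cen={}
    for n,r in(("top",rt),("side",rs)):
        i,p,d=T[n];m=colmask(p,c);C=cloud(i,d);roi=np.zeros_like(m);roi[r[1]:r[3],r[0]:r[2]]=1
        m&=roi.astype(bool)&(C[...,2]>zr[0])&(C[...,2]<zr[1])
        m=cv2.morphologyEx(m.astype(np.uint8),cv2.MORPH_CLOSE,np.ones((3,3)))
        nl,L,st,ce=cv2.connectedComponentsWithStats(m)
        if nl<2: print(k,n,"none");continue
        if "mat" not in k:m=(L==1+st[1:,4].argmax())
        m=m.astype(bool);z=C[m][:,2];z=z[np.isfinite(z)]
        zz=np.percentile(z,[10,50,90]) 
        zt=zz[1] if "lid" not in k else np.median(z[z>zz[2]-.006])
        uv=np.argwhere(m)[:,::-1]
        if "lid" in k: uv=np.argwhere(m&(C[...,2]>zt-.005))[:,::-1]
        P=onplane(i,uv,zt);cen[n]=uv.mean(0)
        print(k,n,m.sum(),"z",np.round(zz*1000,1),round(zt*1000,1),"rect",rect(P),"mean",np.round(P.mean(0)*1000,1))
    if len(cen)==2 and "mat" not in k:
        A=[];b=[]
        for n in cen:
            d,t=rays(T[n][0],cen[n]);d=d[0]/np.linalg.norm(d[0]);M=np.eye(3)-np.outer(d,d);A.append(M);b.append(M@t)
        print("   triang",np.round(np.linalg.lstsq(np.vstack(A),np.hstack(b),rcond=None)[0]*1000,1))
E
```

```text
red_mat top 789 z [0.  2.6 4.9] 2.6 rect [502.9   8.4 100.8  99.8  22.7] mean [496.2  13.7   2.6]
red_mat side 589 z [1.3 2.9 4.3] 2.9 rect [499.4  -5.3 104.8 133.3 -10. ] mean [498.4  -7.7   2.9]
green_mat top none
green_mat side 5 z [1.7 3.4 3.7] 3.4 rect [ 5.440e+02 -2.473e+02  1.520e+01  5.380e+01  4.000e-01] mean [ 548.6 -254.4    3.4]
grey_mat top 1365 z [0.  2.3 4.5] 2.3 rect [511.6 250.1 101.   99.3  10. ] mean [511.7 249.9   2.3]
grey_mat side 594 z [1.  2.8 4.3] 2.8 rect [509.9 249.8 100.  104.5   9.7] mean [507.8 249.5   2.8]
white top 579 z [3.6 6.  8.3] 6.0 rect [ 402.5 -247.6   64.5   62.7    3.7] mean [ 402.4 -247.7    6. ]
white side 805 z [4.7 6.3 7.7] 6.3 rect [ 400.4 -246.7   63.9   65.     3.4] mean [ 400.5 -247.8    6.3]
   triang [ 401.4 -247.6    6. ]
black top 559 z [5.2 7.4 9.8] 7.4 rect [439.3 138.5  62.6  63.2  11. ] mean [439.3 138.6   7.4]
black side 345 z [3.6 7.8 9.4] 7.8 rect [437.5 134.   64.4  71.6  11. ] mean [437.4 133.    7.8]
   triang [439.  139.    4.2]
blue top 545 z [ 8.6 10.8 13.2] 10.8 rect [ 439.2 -103.    61.3   62.3    6.4] mean [ 439.1 -102.9   10.8]
blue side 608 z [ 6.8 11.  12.5] 11.0 rect [ 437.1 -106.6   63.6   73.2    5.6] mean [ 436.8 -107.8   11. ]
   triang [ 438.7 -103.2    7.5]
jamlid top none
jamlid side 68 z [81.9 86.1 89.3] 86.6 rect [490.4 -15.   23.9  47.3 -35.3] mean [492.8 -18.1  86.6]
honeylid top 506 z [ 99.5 101.8 104. ] 101.9 rect [ 506.4 -238.7   61.5   62.8   43.1] mean [ 507.5 -238.1  101.9]
honeylid side 681 z [ 95.5 101.5 103. ] 101.7 rect [ 506.  -240.4   65.6   67.4   20.7] mean [ 506.4 -240.7  101.7]
   triang [ 507.6 -238.5   99.9]
```

```bash
python3 - <<'E'
from h import *
i,p,d=cams.camera_info("top"),cv2.imread("pics/top0.png"),np.load("top0.npy")
s,q,e=cams.camera_info("side"),cv2.imread("pics/side0.png"),np.load("side0.npy")
print(cv2.cvtColor(p,cv2.COLOR_BGR2HSV)[[155,130,145,143],[330,328,252,245]])
for n,I,P_,D,r,zr in(("gm",i,p,d,(318,120,368,170),(-.01,.012)),("lid",i,p,d,(232,130,270,168),(.07,.12)),("gm side",s,q,e,(305,245,378,295),(-.01,.012)),("lid side",s,q,e,(290,155,330,190),(.07,.12))):
    h=cv2.cvtColor(P_,cv2.COLOR_BGR2HSV);C=cloud(I,D);m=(h[...,0]>40)&(h[...,0]<100)&(h[...,1]>70)&(C[...,2]>zr[0])&(C[...,2]<zr[1])
    roi=np.zeros_like(m);roi[r[1]:r[3],r[0]:r[2]]=1;m&=roi
    z=C[m][:,2];zt=np.median(z if "gm" in n else z[z>np.percentile(z,90)-.006])
    if "lid" in n:m&=C[...,2]>zt-.005
    uv=np.argwhere(m)[:,::-1];P=onplane(I,uv,zt);print(n,m.sum(),zt,rect(P),P.mean(0).round(4),cv2.minEnclosingCircle((P[:,:2]*1000).astype(np.float32)))
h=cams.camera_info("wrist");print(np.round(h["world_to_cam"],3),h["fx"])
E
```

```text
[[ 69  93 101]
 [ 64  60 120]
 [ 64  96  61]
 [ 63  91  59]]
gm 368 0.002979065381467527 [ 516.5 -240.6   99.2   95.2   -0.8] [ 0.5079 -0.2243  0.003 ] ((516.4493408203125, -240.83407592773438), 67.93314361572266)
lid 297 0.08869249997950557 [498.    1.8  51.4  49.8  -0.8] [0.4953 0.0022 0.0887] ((497.79022216796875, 1.3400647640228271), 26.66261100769043)
gm side 513 0.0031379258695550805 [ 5.141e+02 -2.404e+02  9.460e+01  9.750e+01 -2.000e-01] [ 0.5156 -0.2597  0.0031] ((514.22607421875, -239.2449951171875), 67.01374053955078)
lid side 196 0.0886637541509877 [495.5  -2.4  55.8  46.2  -7.8] [ 0.4931 -0.0033  0.0887] ((496.0869140625, -2.2687606811523438), 29.494722366333008)
[[ 0.25   0.968 -0.002 -0.549]
 [ 0.928 -0.239  0.287 -0.03 ]
 [ 0.277 -0.073 -0.958  0.393]
 [ 0.     0.     0.     1.   ]] 327.0203705702881
```

Measured in mm, mid of the two views: 

| Thing | x, y | Yaw |
|---|---|---|
| red mat | 502, 8 | 22.7° |
| green mat | 516, -240 | 0° |
| grey mat | 511, 250 | 10° |
| honey | 507, -239.5 | – |
| jam | 497, 0 | – |
| white coaster | 401.5, -247.5 | 3.7° |
| black coaster | 439, 138.5 | 11° |

Order:
1. Move honey to the grey mat, gripping the lid at 96 mm.
2. Put white, then black, on the green mat.
3. Move jam onto the coasters.
4. Move honey to the red mat.

```bash
cat > go.py <<'E'
import sys,numpy as np
from scipy.spatial.transform import Rotation as Ro
from station import ctrl
o=ctrl.get_obs();R=Ro.from_euler("xyz",o["eef_rot"])
print("t",round(o["time_s"],2),"pos",np.round(o["ee_pos"]*1000,1),"rpy",np.round(o["eef_rot"],4),"w",round(o["grip_width"]*1000,1),"F",np.round(o["force"],1),"gf",round(o["grip_force"],1))
for a in sys.argv[1:]:
    x,y,z,yaw=map(float,a.split(","))
    G=Ro.from_euler("xyz",[np.pi,0,np.pi+np.radians(yaw)])
    print(a,"->",np.round(R.inv().apply(np.array([x,y,z])-o["ee_pos"]*1000),1),np.round((R.inv()*G).as_rotvec(),3))
E
python3 go.py 420,250,220,0 480,0,220,0 507,-239.5,220,0
```

```text
t 0.1 pos [137.  532.4 205. ] rpy [-3.1406e+00 -1.0000e-04  2.8898e+00] w 94.4 F [-0.4  0.5 -0.4] gf 0.0
420,250,220,0 -> [-344.5 -203.   -14.9] [-0.001 -0.    -0.252]
480,0,220,0 -> [-464.9 -430.2  -14.6] [-0.001 -0.    -0.252]
507,-239.5,220,0 -> [-550.7 -655.4  -14.4] [-0.001 -0.    -0.252]
```

The manual's scale: shifts go in shares of 80 cm and turns go in shares of 2 rad. Converting my numbers, -435 mm / 800 = -0.5438, -250 mm / 800 = -0.3125, -0.252 rad / 2 = -0.126.

arm_command --plan '[[[-0.0625,-0.0375,-0.0063,0,0,-0.025,-1],[-0.1125,-0.065,-0.0125,0,0,-0.05,-1],[-0.1625,-0.095,-0.0188,0,0,-0.075,-1],[-0.2125,-0.125,-0.0188,0,0,-0.1,-1],[-0.2625,-0.155,-0.0188,0,0,-0.126,-1],[-0.3125,-0.185,-0.0188,0,0,-0.126,-1],[-0.3625,-0.215,-0.0188,0,0,-0.126,-1],[-0.4125,-0.2438,-0.0188,0,0,-0.126,-1],[-0.45,-0.2875,-0.0188,0,0,-0.126,-1],[-0.4813,-0.3375,-0.0188,0,0,-0.126,-1],[-0.5125,-0.3938,-0.0188,0,0,-0.126,-1],[-0.5438,-0.45,-0.0188,0,0,-0.126,-1]]]'

```text
time_s: 1.3
ee_pos: [0.4679, 0.0765, 0.2203]
eef_rot: [3.142, -0.0, -3.141]
force: [1.0, -0.4, -0.3]
grip_width: 0.0942
grip_force: 0.0
```

```bash
python3 go.py 507,-239.5,210,0
```

```text
t 1.3 pos [467.9  76.5 220.3] rpy [ 3.1416e+00 -4.0000e-04 -3.1412e+00] w 94.2 F [ 1.  -0.4 -0.3] gf 0.0
507,-239.5,210,0 -> [ -39.  -316.    10.3] [ 0. -0.  0.]
```

Converted, -315 mm / 800 = -0.3938, -220 mm / 800 = -0.275.

arm_command --plan '[[[-0.0063,-0.05,0,0,0,0,-1],[-0.0125,-0.1063,0,0,0,0,-1],[-0.0188,-0.1625,0.0063,0,0,0,-1],[-0.025,-0.2188,0.0063,0,0,0,-1],[-0.0338,-0.275,0.0125,0,0,0,-1],[-0.0413,-0.3313,0.0125,0,0,0,-1],[-0.0475,-0.375,0.0125,0,0,0,-1],[-0.0475,-0.3938,0.0125,0,0,0,-1],[-0.0475,-0.3938,0.0125,0,0,0,-1],[-0.0475,-0.3938,0.0125,0,0,0,-1]]]'

```text
time_s: 2.3
ee_pos: [0.5058, -0.2355, 0.2103]
eef_rot: [3.141, -0.0, -3.141]
force: [0.5, 0.2, -0.1]
grip_width: 0.094
grip_force: 0.0
```

```bash
python3 - <<'E'
from h import *
i,p,d=look("wrist");cv2.imwrite("pics/w1.png",p);np.save("w1.npy",d)
C=cloud(i,d);m=colmask(p,"red")&(C[...,2]>.09);z=np.nanmedian(C[m][:,2]);uv=np.argwhere(m)[:,::-1]
P=onplane(i,uv,z);print("lid",m.sum(),z,rect(P),cv2.minEnclosingCircle((P[:,:2]*1000).astype(np.float32)))
h=cv2.cvtColor(p,cv2.COLOR_BGR2HSV);m=(h[...,0]>40)&(h[...,0]<100)&(h[...,1]>70)&(C[...,2]<.012)
m=cv2.morphologyEx(m.astype(np.uint8),2,np.ones((3,3)))>0
print("mat",m.sum(),np.median(C[m][:,2]),rect(onplane(i,np.argwhere(m)[:,::-1],.003)))
m=colmask(p,"white")&(C[...,2]<.015);nl,L,st,ce=cv2.connectedComponentsWithStats(m.astype(np.uint8))
m=L==1+st[1:,4].argmax();print("white",m.sum(),np.nanmedian(C[m][:,2]),rect(onplane(i,np.argwhere(m)[:,::-1],.006)))
E
python3 go.py 507,-239.5,77,0
```

```text
lid 3248 0.1018752018207543 [ 611.2 -148.9  260.8  252.6   -6.5] ((583.7366943359375, -139.07656860351562), 156.66000366210938)
mat 1764 0.0032139466454453036 [ 5.151e+02 -2.376e+02  9.900e+01  9.840e+01 -3.000e-01]
white 3488 0.006349396823469272 [ 401.9 -244.8   63.8   63.8    3.4]
t 2.35 pos [ 505.9 -235.2  210.5] rpy [ 3.1413e+00 -1.0000e-04 -3.1404e+00] w 93.9 F [ 0.3 -0.4  0.5] gf 0.0
507,-239.5,77,0 -> [ -1.1  -4.4 133.5] [ 0.    -0.     0.001]
```

View pics/w1.png

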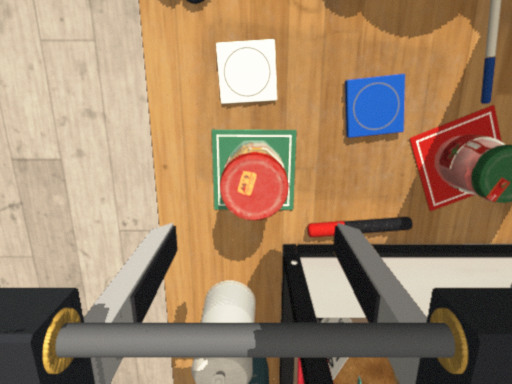

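Wrist view shows the red lid at (254,185) over the green mat, white coaster at (247,71), blue at (375,105), jam on the right. Re-measure the lid with the largest component only.

```bash
cat > wl.py <<'E'
from h import *
def big(m):
    m=cv2.morphologyEx(m.astype(np.uint8),2,np.ones((3,3)));nl,L,st,ce=cv2.connectedComponentsWithStats(m);return L==1+st[1:,4].argmax()
def lid(i,p,d,c,zmin):
    C=cloud(i,d);h=cv2.cvtColor(p,cv2.COLOR_BGR2HSV)
    m=colmask(p,"red") if c=="red" else (h[...,0]>40)&(h[...,0]<100)&(h[...,1]>70)
    m=big(m&(C[...,2]>zmin));z=np.median(C[m][:,2]);m=big(m&(C[...,2]>z-.004));P=onplane(i,np.argwhere(m)[:,::-1],z)
    print(c,"lid",m.sum(),round(z*1000,1),rect(P),cv2.minEnclosingCircle((P[:,:2]*1000).astype(np.float32)))
def flat(i,p,d,m,lo,hi):
    C=cloud(i,d);m=big(m&(C[...,2]>lo)&(C[...,2]<hi));z=np.median(C[m][:,2]);print(m.sum(),round(z*1000,1),rect(onplane(i,np.argwhere(m)[:,::-1],z)))
E
python3 - <<'E'
from wl import *
print(ctrl.get_obs()["ee_pos"]);i,p,d=look("wrist")
lid(i,p,d,"red",.09)
flat(i,p,d,colmask(p,"white"),-.01,.015);flat(i,p,d,colmask(p,"blue"),-.01,.015)
h=cv2.cvtColor(p,cv2.COLOR_BGR2HSV);flat(i,p,d,(h[...,0]>40)&(h[...,0]<100)&(h[...,1]>70),-.01,.012)
E
```

```text
[ 0.50594482 -0.23517953  0.21047509]
red lid 3002 101.9 [ 507.4 -236.8   62.1   61.6    0. ] ((507.30157470703125, -237.41119384765625), 31.850730895996094)
3490 6.4 [ 401.9 -245.    63.6   63.4    3.4]
1476 11.5 [438.5 -99.9  46.8  47.4   0. ]
836 3.2 [ 494.4 -237.4   39.9   82.2    0. ]
```

Converted, 133 mm / 800 = 0.1663, 130 mm / 800 = 0.1625.

arm_command --plan '[[[-0.0013,-0.0038,0.0375,0,0,0,-1],[-0.0013,-0.0038,0.075,0,0,0,-1],[-0.0013,-0.0038,0.1125,0,0,0,-1],[-0.0013,-0.0038,0.1375,0,0,0,-1],[-0.0013,-0.0038,0.1538,0,0,0,-1],[-0.0013,-0.0038,0.1625,0,0,0,-1],[-0.0013,-0.0038,0.1663,0,0,0,-1],[-0.0013,-0.0038,0.1663,0,0,0,-1],[-0.0013,-0.0038,0.1663,0,0,0,0.4],[-0.0013,-0.0038,0.1663,0,0,0,0.8],[-0.0013,-0.0038,0.1663,0,0,0,1],[-0.0013,-0.0038,0.1663,0,0,0,1]]]' --squeeze 15

```text
time_s: 3.6
ee_pos: [0.5071, -0.2394, 0.0777]
eef_rot: [3.142, 0.0, -3.141]
force: [-0.1, 1.1, 1.8]
grip_width: 0.0654
grip_force: 1.0
```

```bash
python3 go.py 507,-239.5,77,0
```

```text
t 3.6 pos [ 507.1 -239.4   77.7] rpy [ 3.1415e+00  4.0000e-04 -3.1415e+00] w 65.4 F [-0.1  1.1  1.8] gf 1.0
507,-239.5,77,0 -> [ 0.1 -0.1  0.7] [0. 0. 0.]
```

Converted, -10 mm / 800 = -0.0125, -5 mm / 800 = -0.0063.

arm_command --plan '[[[0,0,0,0,0,0,1],[0,0,0,0,0,0,1],[0,0,0,0,0,0,1],[0,0,0,0,0,0,1],[0,0,-0.0063,0,0,0,1],[0,0,-0.0125,0,0,0,1]]]' --squeeze 30

```text
time_s: 4.2
ee_pos: [0.5065, -0.2395, 0.0872]
eef_rot: [3.141, -0.001, -3.141]
force: [-0.6, -0.4, -2.4]
grip_width: 0.064
grip_force: 30.0
```

```bash
python3 - <<'E'
from wl import *
print(ctrl.get_obs());i,p,d=look("wrist")
lid(i,p,d,"red",.09)
i,p,d=look("top");lid(i,p,d,"red",.09)
E
```

```text
{'time_s': 4.2, 'qpos': array([-5.06944508e-01,  4.46904046e-01,  1.61176924e+00, -3.55330074e-04,
        1.08414478e+00, -2.07768951e+00]), 'joint_vel': array([ 0.00019331, -0.07096397, -0.04131595,  0.00106696,  0.10235602,
        0.00036888]), 'tau': array([ 8.05609510e-02, -5.87089491e+01, -3.22678542e+01, -3.46458738e-02,
       -1.75209520e-01,  1.79625058e-04]), 'ee_pos': array([ 0.50652507, -0.23953266,  0.08720975]), 'eef_rot': array([ 3.14127215e+00, -1.22372118e-03, -3.14147741e+00]), 'force': array([-0.55193717, -0.44334062, -2.43115461]), 'moment': array([ 0.06023523, -0.00831814,  0.03155436]), 'grip_force': 29.99928653240204, 'grip_width': 0.0639857547212977}
red lid 8783 112.1 [ 506.5 -239.8   63.9   62.5   19.5] ((506.52337646484375, -240.03851318359375), 32.26409912109375)
red lid 474 201.2 [663.7 -26.3  43.6 187.8  17.2] ((679.1629638671875, -21.523818969726562), 93.92473602294922)
```

Grasp holds (64 mm, 30 N). Lift and carry to grey.

Converted, 195 mm / 800 = 0.2438, 165 mm / 800 = 0.2063.

arm_command --plan '[[[0,0,-0.0188,0,0,0,1],[0,0,-0.05,0,0,0,1],[0,0,-0.0875,0,0,0,1],[0,0,-0.125,0,0,0,1],[0,0.0063,-0.15,0,0,0,1],[0,0.025,-0.1563,0,0,0,1],[0,0.0563,-0.1563,0,0,0,1],[0,0.0938,-0.1563,0,0,0,1],[0,0.1313,-0.1563,0,0,0,1],[0,0.1688,-0.1563,0,0,0,1],[0,0.2063,-0.1563,0,0,0,1],[0,0.2438,-0.1563,0,0,0,1]]]'

```text
time_s: 5.5
ee_pos: [0.5061, -0.0426, 0.2112]
eef_rot: [3.141, -0.002, -3.141]
force: [0.2, -0.4, -3.3]
grip_width: 0.0641
grip_force: 30.0
```

Converted, 293 mm / 800 = 0.3663, 290 mm / 800 = 0.3625.

arm_command --plan '[[[0,0.0375,0,0,0,0,1],[0,0.075,0,0,0,0,1],[0,0.1125,0,0,0,0,1],[0,0.15,0,0,0,0,1],[0,0.1875,0,0,0,0,1],[0,0.225,0,0,0,0,1],[-0.0025,0.2625,0,0,0,0,1],[-0.005,0.3,0,0,0,0,1],[-0.005,0.3313,0,0,0,0,1],[-0.005,0.35,0,0,0,0,1],[-0.005,0.3625,0,0,0,0,1],[-0.005,0.3663,0,0,0,0,1]]]'

```text
time_s: 6.7
ee_pos: [0.5105, 0.249, 0.2119]
eef_rot: [-3.141, -0.001, -3.141]
force: [0.1, -0.7, -3.2]
grip_width: 0.0635
grip_force: 30.0
```

```bash
python3 - <<'E'
from wl import *
i,p,d=look("wrist");C=cloud(i,d)
flat(i,p,d,colmask(p,"grey"),-.005,.009);flat(i,p,d,colmask(p,"black"),-.005,.015)
E
python3 go.py 511,250,77.5,0
```

```text
1190 3.2 [496.5 240.2  47.5  62.   11.2]
2896 8.4 [438.  143.5  62.6  63.1  10.8]
t 6.75 pos [510.6 248.7 212.1] rpy [-3.1414e+00 -5.0000e-04 -3.1411e+00] w 63.9 F [-0.3 -0.9 -3.1] gf 30.0
511,250,77.5,0 -> [ -0.4   1.3 134.6] [-0. -0.  0.]
```

Converted, 134 mm / 800 = 0.1675, 133 mm / 800 = 0.1663.

arm_command --plan '[[[0,0.0013,0.0125,0,0,0,1],[0,0.0013,0.0375,0,0,0,1],[0,0.0013,0.0688,0,0,0,1],[0,0.0013,0.1,0,0,0,1],[0,0.0013,0.1275,0,0,0,1],[0,0.0013,0.1475,0,0,0,1],[0,0.0013,0.1575,0,0,0,1],[0,0.0013,0.1625,0,0,0,1],[0,0.0013,0.165,0,0,0,1],[0,0.0013,0.1663,0,0,0,1],[0,0.0013,0.1675,0,0,0,1],[0,0.0013,0.1675,0,0,0,1]]]'

```text
time_s: 7.95
ee_pos: [0.511, 0.2496, 0.0788]
eef_rot: [3.141, 0.001, -3.141]
force: [-0.4, 0.4, -3.3]
grip_width: 0.0641
grip_force: 30.0
```

```bash
python3 go.py 511,250,77.5,0
```

```text
t 7.95 pos [511.  249.6  78.8] rpy [ 3.1414e+00  5.0000e-04 -3.1413e+00] w 64.1 F [-0.4  0.4 -3.3] gf 30.0
511,250,77.5,0 -> [-0.   0.4  1.3] [0.    0.001 0.   ]
```

Still carrying (Fz −3.3). Lower a little more until contact.

Converted, 1 mm / 800 = 0.0013, 0.5 mm / 800 = 0.0006.

arm_command --plan '[[[0,0,0.0006,0,0,0,1],[0,0,0.0013,0,0,0,1],[0,0,0.0013,0,0,0,1]]]'

```text
time_s: 8.25
ee_pos: [0.511, 0.2496, 0.0778]
eef_rot: [3.141, 0.001, -3.141]
force: [-0.1, 0.3, -1.3]
grip_width: 0.0636
grip_force: 30.0
```

Contact beginning; press 0.5 mm, release, retreat.

Converted, -130 mm / 800 = -0.1625, -95 mm / 800 = -0.1188.

arm_command --plan '[[[0,0,0.0006,0,0,0,1],[0,0,0.0006,0,0,0,0.4],[0,0,0.0006,0,0,0,-0.2],[0,0,0.0006,0,0,0,-1],[0,0,0.0006,0,0,0,-1],[0,0,0.0006,0,0,0,-1],[0,0,0.0006,0,0,0,-1],[0,0,-0.0313,0,0,0,-1],[0,0,-0.075,0,0,0,-1],[0,0,-0.1188,0,0,0,-1],[0,0,-0.1625,0,0,0,-1],[0,0,-0.1625,0,0,0,-1]]]'

```text
time_s: 9.45
ee_pos: [0.5123, 0.2501, 0.2123]
eef_rot: [3.139, 0.007, -3.141]
force: [0.1, 1.0, 0.1]
grip_width: 0.0943
grip_force: 0.0
```

```bash
python3 - <<'E'
from wl import *
i,p,d=look("wrist");lid(i,p,d,"red",.09)
i,p,d=look("side");cv2.imwrite("pics/s1.png",p)
h=cv2.cvtColor(p,cv2.COLOR_BGR2HSV);flat(i,p,d,(h[...,0]>40)&(h[...,0]<100)&(h[...,1]>70)&(np.mgrid[:384,:512][0]>240),-.01,.012)
E
python3 go.py 401.5,-247,210,3.5 450,50,210,0
```

```text
red lid 2898 101.9 [511.2 251.6  61.8  62.2  -0. ] ((511.1810607910156, 251.6295623779297), 31.795433044433594)
1112 3.2 [ 514.3 -237.3   77.4   79.5   -1. ]
t 9.55 pos [510.9 249.5 207.6] rpy [ 3.1413e+00  7.0000e-04 -3.1414e+00] w 93.4 F [ 0.7 -0.1 -0.9] gf 0.0
401.5,-247,210,3.5 -> [ 109.5 -496.5   -2.7] [ 0.     0.001 -0.061]
450,50,210,0 -> [  60.9 -199.5   -2.5] [0.    0.001 0.   ]
```

Black coaster is nearer, so fetch it first (stacking order is free).

```bash
python3 go.py 439,139,130,11
```

```text
t 9.55 pos [510.9 249.5 207.6] rpy [ 3.1413e+00  7.0000e-04 -3.1414e+00] w 93.4 F [ 0.7 -0.1 -0.9] gf 0.0
439,139,130,11 -> [  72.  -110.5   77.5] [ 0.     0.001 -0.192]
```

Converted, -110 mm / 800 = -0.1375, 77 mm / 800 = 0.0963, -0.19 rad / 2 = -0.095.

arm_command --plan '[[[0.025,-0.0438,0,0,0,-0.03,-1],[0.0625,-0.0938,0,0,0,-0.06,-1],[0.09,-0.1375,0,0,0,-0.095,-1],[0.09,-0.1375,0.05,0,0,-0.095,-1],[0.09,-0.1375,0.0875,0,0,-0.095,-1],[0.09,-0.1375,0.0963,0,0,-0.095,-1],[0.09,-0.1375,0.0963,0,0,-0.095,-1]]]'

```text
time_s: 10.25
ee_pos: [0.4382, 0.1394, 0.1294]
eef_rot: [-3.141, -0.003, -2.951]
force: [0.2, -0.7, 0.7]
grip_width: 0.0944
grip_force: 0.0
```

```bash
python3 - <<'E'
from wl import *
i,p,d=look("wrist");flat(i,p,d,colmask(p,"black"),-.005,.013);cv2.imwrite("pics/w2.png",p)
i,p,d=look("side");C=cloud(i,d);m=np.zeros(p.shape[:2],bool);m[162:184,258:294]=1
flat(i,p,d,m&colmask(p,"black")&(C[...,2]>.0062),.0062,.013)
E
python3 go.py 439,139,2,11
```

```text
1857 8.5 [437.9 142.3  46.4  46.9  10.9]
246 8.1 [437.  138.9  62.2  59.9  12.9]
t 10.35 pos [439.3 139.7 131.2] rpy [-3.1416e+00  6.0000e-04 -2.9511e+00] w 94.1 F [-0.4  0.3 -0.8] gf 0.0
439,139,2,11 -> [  0.5  -0.6 129.2] [-0.     0.001 -0.002]
```

View pics/w2.png

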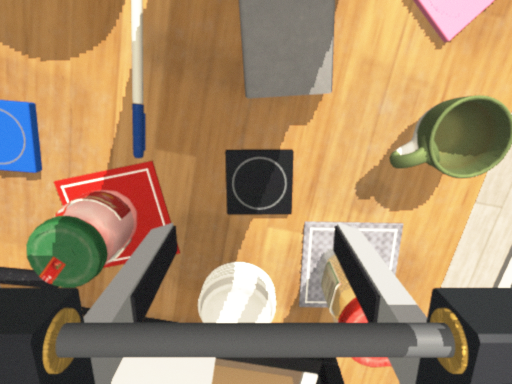

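Wrist view: black coaster at (259,182), square with the tool and free all round; fingers have space. Descend and grip.

Converted, 129 mm / 800 = 0.1613, 126 mm / 800 = 0.1575.

arm_command --plan '[[[0.0013,0,0.0438,0,0,0,-1],[0.0013,0,0.0875,0,0,0,-1],[0.0013,0,0.125,0,0,0,-1],[0.0013,0,0.1475,0,0,0,-1],[0.0013,0,0.1575,0,0,0,-1],[0.0013,0,0.1613,0,0,0,-1],[0.0013,0,0.1613,0,0,0,-1],[0.0013,0,0.1613,0,0,0,0.3],[0.0013,0,0.1613,0,0,0,0.7],[0.0013,0,0.1613,0,0,0,1],[0.0013,0,0.1613,0,0,0,1],[0.0013,0,0.1613,0,0,0,1]]]' --squeeze 12

```text
time_s: 11.55
ee_pos: [0.438, 0.1394, 0.0017]
eef_rot: [3.142, 0.0, -2.951]
force: [-1.7, 0.3, 4.0]
grip_width: 0.0637
grip_force: 12.0
```

arm_command --plan '[[[0,0,0,0,0,0,1],[0,0,0,0,0,0,1],[0,0,0,0,0,0,1]]]'

```text
time_s: 11.85
ee_pos: [0.438, 0.1394, 0.0017]
eef_rot: [3.142, 0.0, -2.951]
force: [0.2, 0.5, 6.2]
grip_width: 0.0636
grip_force: 12.0
```

Converted, -128 mm / 800 = -0.16, -125 mm / 800 = -0.1563.

arm_command --plan '[[[0,0,-0.0063,0,0,0,1],[0,0,-0.025,0,0,0,1],[0,0,-0.0563,0,0,0,1],[0,0,-0.0938,0,0,0,1],[0,0,-0.1313,0,0,0,1],[0,0,-0.1563,0,0,0,1],[0,0,-0.16,0,0,0,1]]]'

```text
time_s: 12.55
ee_pos: [0.4387, 0.1395, 0.1316]
eef_rot: [3.142, 0.004, -2.951]
force: [-0.1, -0.3, -1.6]
grip_width: 0.064
grip_force: 12.0
```

```bash
python3 go.py 480,-20,130,5 515.5,-240,130,0
python3 - <<'E'
from wl import *
i,p,d=look("wrist");cv2.imwrite("pics/w3.png",p);m=colmask(p,"black");m[250:]=0;flat(i,p,d,m,.1,.2)
E
```

```text
t 12.55 pos [438.7 139.5 131.6] rpy [ 3.1415  0.0037 -2.9514] w 64.0 F [-0.1 -0.3 -1.6] gf 12.0
480,-20,130,5 -> [ -10.4 -164.4    1.7] [0.    0.004 0.103]
515.5,-240,130,0 -> [  -3.6 -387.1    1.6] [0.    0.004 0.19 ]
3425 137.9 [425.3 136.1  37.8  75.4  10.9]
```

Converted, -387 mm / 800 = -0.4838, -240 mm / 800 = -0.3, 0.19 rad / 2 = 0.095.

arm_command --plan '[[[-0.0025,-0.0188,0,0,0,0.01,1],[-0.005,-0.0563,0,0,0,0.02,1],[-0.0075,-0.1,0,0,0,0.03,1],[-0.01,-0.15,0,0,0,0.04,1],[-0.0125,-0.2,0,0,0,0.05,1],[-0.0113,-0.25,0,0,0,0.06,1],[-0.01,-0.3,0,0,0,0.07,1],[-0.0088,-0.35,0,0,0,0.08,1],[-0.0075,-0.4,0,0,0,0.09,1],[-0.005,-0.4438,0,0,0,0.095,1],[-0.005,-0.475,0,0,0,0.095,1],[-0.005,-0.4838,0,0,0,0.095,1]]]'

```text
time_s: 13.8
ee_pos: [0.5144, -0.2418, 0.1275]
eef_rot: [3.141, -0.002, 3.14]
force: [-0.2, 0.7, -1.9]
grip_width: 0.0639
grip_force: 12.0
```

```bash
python3 - <<'E'
from wl import *
print(ctrl.get_obs()["ee_pos"])
i,p,d=look("side");cv2.imwrite("pics/s2.png",p[200:300,240:440]);C=cloud(i,d);h=cv2.cvtColor(p,cv2.COLOR_BGR2HSV)
m=(h[...,0]>40)&(h[...,0]<100)&(h[...,1]>70)&(np.mgrid[:384,:512][0]>240)&(C[...,2]>-.01)&(C[...,2]<.012);m[:,380:]=0
print(rect(onplane(i,np.argwhere(m)[:,::-1],.003)))
E
python3 go.py 515.5,-240,6,0
```

```text
[ 0.51435324 -0.24182064  0.12746048]
[ 425.3 -251.2  168.5  276.    -0.8]
t 13.85 pos [ 514.4 -241.4  127.6] rpy [ 3.1406e+00 -2.1000e-03  3.1400e+00] w 63.4 F [-0.2 -1.  -0. ] gf 12.0
515.5,-240,6,0 -> [ -1.3   1.3 121.6] [ 0.001 -0.002 -0.002]
```

Converted, 121 mm / 800 = 0.1513, 119 mm / 800 = 0.1488.

arm_command --plan '[[[-0.0013,0.0013,0.0313,0,0,0,1],[-0.0013,0.0013,0.0688,0,0,0,1],[-0.0013,0.0013,0.1063,0,0,0,1],[-0.0013,0.0013,0.1313,0,0,0,1],[-0.0013,0.0013,0.1425,0,0,0,1],[-0.0013,0.0013,0.1488,0,0,0,1],[-0.0013,0.0013,0.1513,0,0,0,1],[-0.0013,0.0013,0.1513,0,0,0,1]]]'

```text
time_s: 14.65
ee_pos: [0.5163, -0.2389, 0.009]
eef_rot: [-3.141, 0.001, -3.141]
force: [0.2, -0.6, -1.1]
grip_width: 0.064
grip_force: 12.0
```

```bash
python3 go.py 515.5,-240.3,4.7,0
```

```text
t 14.65 pos [ 516.3 -238.9    9. ] rpy [-3.1412e+00  8.0000e-04 -3.1412e+00] w 64.0 F [ 0.2 -0.6 -1.1] gf 12.0
515.5,-240.3,4.7,0 -> [ 0.8 -1.4  4.3] [-0.     0.001  0.   ]
```

Converted, 4 mm / 800 = 0.005, -1.4 mm / 800 = -0.0018.

arm_command --plan '[[[0.0013,-0.0018,0.0013,0,0,0,1],[0.0013,-0.0018,0.0025,0,0,0,1],[0.0013,-0.0018,0.0038,0,0,0,1],[0.0013,-0.0018,0.0044,0,0,0,1],[0.0013,-0.0018,0.005,0,0,0,1],[0.0013,-0.0018,0.005,0,0,0,1]]]'

```text
time_s: 15.25
ee_pos: [0.515, -0.2404, 0.0048]
eef_rot: [-3.141, 0.0, -3.141]
force: [-2.6, 1.2, 4.0]
grip_width: 0.0638
grip_force: 12.0
```

Contact (Fz +4). Release and rise, moving toward the white coaster.

Converted, -125 mm / 800 = -0.1563, -120 mm / 800 = -0.15, -0.06 rad / 2 = -0.03.

arm_command --plan '[[[0,0,0,0,0,0,0.4],[0,0,0,0,0,0,-0.2],[0,0,0,0,0,0,-1],[0,0,0,0,0,0,-1],[0,0,0,0,0,0,-1],[0,0,-0.0375,0,0,0,-1],[0,0,-0.0938,0,0,0,-1],[0.05,0,-0.15,0,0,-0.015,-1],[0.1,-0.0038,-0.1563,0,0,-0.03,-1],[0.1413,-0.0088,-0.1563,0,0,-0.03,-1],[0.1413,-0.0088,-0.1563,0,0,-0.03,-1],[0.1413,-0.0088,-0.1563,0,0,-0.03,-1]]]'

```text
time_s: 16.45
ee_pos: [0.4021, -0.2477, 0.1298]
eef_rot: [-3.141, 0.001, -3.082]
force: [0.3, 0.8, 0.1]
grip_width: 0.0939
grip_force: 0.0
```

```bash
python3 - <<'E'
from wl import *
print(ctrl.get_obs()["ee_pos"])
i,p,d=look("wrist");m=colmask(p,"black");m[230:]=0;cv2.imwrite("pics/w4.png",p)
flat(i,p,d,colmask(p,"white"),-.005,.013);flat(i,p,d,m,.003,.02)
h=cv2.cvtColor(p,cv2.COLOR_BGR2HSV);m=(h[...,0]>40)&(h[...,0]<100)&(h[...,1]>70);C=cloud(i,d);m&=(C[...,2]<.012);m=cv2.morphologyEx(m.astype(np.uint8),2,np.ones((3,3)))>0
print(rect(onplane(i,np.argwhere(m)[:,::-1],.003)))
i,p,d=look("side");m=np.zeros(p.shape[:2],bool);m[240:295,300:380]=1;C=cloud(i,d)
flat(i,p,d,m&colmask(p,"black"),.008,.016)
h=cv2.cvtColor(p,cv2.COLOR_BGR2HSV);m&=(h[...,0]>40)&(h[...,0]<100)&(h[...,1]>70)&(C[...,2]<.012);print(rect(onplane(i,np.argwhere(m)[:,::-1],.003)))
E
python3 go.py 401.5,-247,1.8,3.5
```

```text
[ 0.40209177 -0.24769267  0.12982743]
4244 6.3 [ 401.4 -245.1   63.6   63.3    3.4]
3383 9.8 [ 294.7 -306.7   73.5   74.1   -9.9]
[ 5.146e+02 -2.377e+02  9.890e+01  9.990e+01 -2.000e-01]
723 11.2 [ 5.144e+02 -2.430e+02  6.340e+01  6.400e+01 -4.000e-01]
[ 5.143e+02 -2.403e+02  9.460e+01  9.830e+01 -1.000e-01]
t 16.55 pos [ 402.7 -247.4  129.3] rpy [-3.1416e+00  1.0000e-04 -3.0811e+00] w 93.9 F [-1.  -0.  -0.1] gf 0.0
401.5,-247,1.8,3.5 -> [  1.2   0.5 127.5] [-0.     0.    -0.001]
```

View pics/w4.png

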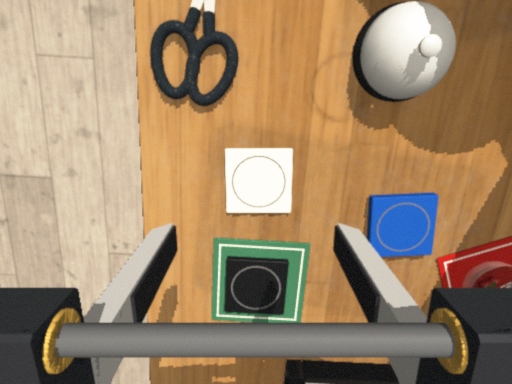

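Wrist view: white at (259,181), green mat (261,281) with the black coaster (256,286) slightly left of its middle. Measure that offset.

```bash
python3 - <<'E'
from wl import *
i=cams.camera_info("wrist");p=cv2.imread("pics/w4.png");h=cv2.cvtColor(p,cv2.COLOR_BGR2HSV)
g=(h[...,0]>40)&(h[...,0]<100)&(h[...,1]>70);b=p.max(2)<60
for v in(265,275,285,295,305):
    gu=np.where(g[v,190:330])[0]+190;bu=np.where(b[v,215:300])[0]+215
    if len(gu) and len(bu):
        G=onplane(i,[[gu.min()-.5,v],[gu.max()+.5,v]],.003)[:,1]*1000;B=onplane(i,[[bu.min()-.5,v],[bu.max()+.5,v]],.011)[:,1]*1000
        print(v,G.round(1),B.round(1),"mid",G.mean().round(2),B.mean().round(2))
E
```

```text
265 [-286.8 -187.3] [-271.6 -209.4] mid -237.03 -240.5
275 [-286.5 -188.2] [-272.2 -209.4] mid -237.33 -240.82
285 [-286.2 -188. ] [-271.8 -209.4] mid -237.09 -240.62
295 [-287.  -187.8] [-271.4 -209.4] mid -237.39 -240.42
305 [-286.7 -187.6] [-272.  -209.4] mid -237.15 -240.74
```

Black sits 3.4 mm too far toward −y. I'll stack white at y −237.2, then square both by closing the fingers round the stack there. Now grip white.

Converted, 127.5 mm / 800 = 0.1594, 127 mm / 800 = 0.1588.

arm_command --plan '[[[0.0013,0.0019,0.0438,0,0,0,-1],[0.0013,0.0019,0.0875,0,0,0,-1],[0.0013,0.0019,0.125,0,0,0,-1],[0.0013,0.0019,0.1463,0,0,0,-1],[0.0013,0.0019,0.155,0,0,0,-1],[0.0013,0.0019,0.1588,0,0,0,-1],[0.0013,0.0019,0.1594,0,0,0,-1],[0.0013,0.0019,0.1594,0,0,0,0.3],[0.0013,0.0019,0.1594,0,0,0,0.7],[0.0013,0.0019,0.1594,0,0,0,1],[0.0013,0.0019,0.1594,0,0,0,1],[0.0013,0.0019,0.1594,0,0,0,1]]]' --squeeze 12

```text
time_s: 17.75
ee_pos: [0.401, -0.246, 0.0022]
eef_rot: [-3.141, 0.0, -3.081]
force: [-0.9, 1.0, 2.9]
grip_width: 0.0635
grip_force: 12.0
```

Converted, -60 mm / 800 = -0.075, -50 mm / 800 = -0.0625.

arm_command --plan '[[[0,0,0,0,0,0,1],[0,0,0,0,0,0,1],[0,0,-0.0125,0,0,0,1],[0,0,-0.0375,0,0,0,1],[0,0,-0.0625,0,0,0,1],[0,0,-0.075,0,0,0,1],[0,0,-0.075,0,0,0,1]]]'

```text
time_s: 18.45
ee_pos: [0.4014, -0.2464, 0.0632]
eef_rot: [-3.14, 0.002, -3.081]
force: [-0.4, 0.9, -0.3]
grip_width: 0.0636
grip_force: 12.0
```

```bash
python3 go.py 515,-237.2,62,0 515,-237.2,20,0
```

```text
t 18.45 pos [ 401.4 -246.4   63.2] rpy [-3.1401e+00  1.8000e-03 -3.0814e+00] w 63.6 F [-0.4  0.9 -0.3] gf 12.0
515,-237.2,62,0 -> [-113.9    2.3    1.4] [-0.001  0.002  0.06 ]
515,-237.2,20,0 -> [-113.9    2.4   43.4] [-0.001  0.002  0.06 ]
```

Converted, -113.5 mm / 800 = -0.1419, 2.3 mm / 800 = 0.0029, 0.06 rad / 2 = 0.03.

arm_command --plan '[[[-0.0188,0,0,0,0,0.005,1],[-0.05,0.0013,0,0,0,0.015,1],[-0.0875,0.0013,0,0,0,0.025,1],[-0.1225,0.0025,0,0,0,0.03,1],[-0.14,0.0029,0,0,0,0.03,1],[-0.1419,0.0029,0.0125,0,0,0.03,1],[-0.1419,0.0029,0.0313,0,0,0.03,1],[-0.1419,0.0029,0.0475,0,0,0.03,1],[-0.1419,0.0029,0.0538,0,0,0.03,1],[-0.1419,0.0029,0.0538,0,0,0.03,1],[-0.1419,0.0029,0.0538,0,0,0.03,1]]]'

```text
time_s: 19.55
ee_pos: [0.514, -0.237, 0.0192]
eef_rot: [-3.141, 0.0, -3.142]
force: [-0.8, 0.5, -0.9]
grip_width: 0.0636
grip_force: 12.0
```

```bash
python3 go.py 515,-237.2,13.2,0
```

```text
t 19.55 pos [ 514.  -237.    19.2] rpy [-3.1414e+00  3.0000e-04 -3.1416e+00] w 63.6 F [-0.8  0.5 -0.9] gf 12.0
515,-237.2,13.2,0 -> [-1.  -0.2  6. ] [-0.  0.  0.]
```

Converted, 6 mm / 800 = 0.0075, 5.5 mm / 800 = 0.0069.

arm_command --plan '[[[-0.0013,0,0.0025,0,0,0,1],[-0.0013,0,0.005,0,0,0,1],[-0.0013,0,0.0063,0,0,0,1],[-0.0013,0,0.0069,0,0,0,1],[-0.0013,0,0.0075,0,0,0,1],[-0.0013,0,0.0075,0,0,0,1]]]'

```text
time_s: 20.15
ee_pos: [0.5151, -0.2368, 0.0132]
eef_rot: [-3.142, 0.0, -3.141]
force: [-1.5, 0.3, 3.9]
grip_width: 0.0636
grip_force: 12.0
```

Converted, 7.5 mm / 800 = 0.0094, 4 mm / 800 = 0.005.

arm_command --plan '[[[0,0,0,0,0,0,0.4],[0,0,0,0,0,0,-0.2],[0,0,0,0,0,0,-0.6],[0,0,0,0,0,0,-0.6],[0,0,0.005,0,0,0,-0.6],[0,0,0.0094,0,0,0,-0.6],[0,0,0.0094,0,0,0,0],[0,0,0.0094,0,0,0,0.4],[0,0,0.0094,0,0,0,1],[0,0,0.0094,0,0,0,1],[0,0,0.0094,0,0,0,1],[0,0,0.0094,0,0,0,1]]]' --squeeze 8

```text
time_s: 21.35
ee_pos: [0.5151, -0.2368, 0.0055]
eef_rot: [-3.142, 0.0, -3.141]
force: [0.2, 0.7, -0.7]
grip_width: 0.064
grip_force: 8.0
```

Converted, -165 mm / 800 = -0.2063, -160 mm / 800 = -0.2.

arm_command --plan '[[[0,0,0,0,0,0,1],[0,0,0,0,0,0,0.3],[0,0,0,0,0,0,-0.3],[0,0,0,0,0,0,-1],[0,0,0,0,0,0,-1],[0,0,0,0,0,0,-1],[0,0,-0.0375,0,0,0,-1],[0,0,-0.0875,0,0,0,-1],[0.0438,0.0063,-0.1438,0,0,0,-1],[0.0875,0.0063,-0.2,0,0,0,-1],[0.1125,0.0063,-0.2063,0,0,0,-1],[0.1125,0.0063,-0.2063,0,0,0,-1]]]'

```text
time_s: 22.55
ee_pos: [0.4239, -0.2324, 0.1733]
eef_rot: [-3.139, 0.004, 3.141]
force: [0.5, -0.1, -1.3]
grip_width: 0.0945
grip_force: 0.0
```

```bash
python3 - <<'E'
from wl import *
print(ctrl.get_obs()["ee_pos"])
i,p,d=look("wrist");cv2.imwrite("pics/w5.png",p);h=cv2.cvtColor(p,cv2.COLOR_BGR2HSV);C=cloud(i,d)
g=(h[...,0]>40)&(h[...,0]<100)&(h[...,1]>70)&(C[...,2]<.012);g=cv2.morphologyEx(g.astype(np.uint8),2,np.ones((3,3)))>0
print("mat",rect(onplane(i,np.argwhere(g)[:,::-1],.003)));m=colmask(p,"white")&(C[...,2]>.008)&(C[...,2]<.03);flat(i,p,d,m,.01,.025)
q,pt,dt=look("side");C=cloud(q,dt);m=np.zeros(pt.shape[:2],bool);m[225:295,300:385]=1;flat(q,pt,dt,m&colmask(pt,"white"),.012,.025)
E
python3 go.py 497,1,200,0
```

```text
[ 0.42388349 -0.23237247  0.1732766 ]
mat [ 5.148e+02 -2.376e+02  9.890e+01  9.970e+01 -1.000e-01]
2901 17.3 [ 515.4 -237.6   64.2   63.5    0. ]
769 17.1 [ 5.146e+02 -2.391e+02  6.420e+01  6.660e+01  1.000e-01]
t 22.65 pos [ 425.2 -232.   170.7] rpy [-3.1410e+00  1.0000e-03  3.1412e+00] w 93.5 F [-0.7  0.4 -0.3] gf 0.0
497,1,200,0 -> [-71.7 233.  -29.3] [-0.001  0.001 -0.   ]
```

View pics/w5.png

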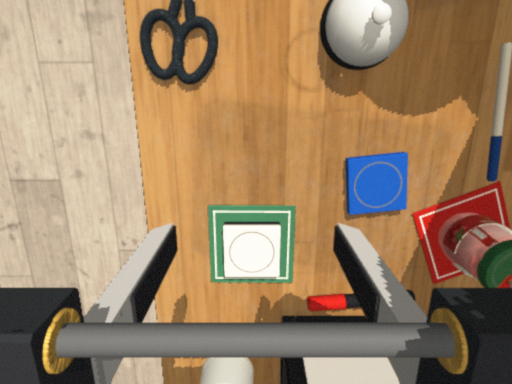

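Stack is centred: coasters at (515.4, −237.6), mat at (514.8, −237.6), top at 17.3 mm. Image: white coaster (251,251) inside the green mat. Now go to jam, measuring it and the red mat from the wrist.

Converted, 233 mm / 800 = 0.2913, 225 mm / 800 = 0.2813.

arm_command --plan '[[[0,0.025,-0.0125,0,0,0,-1],[0,0.075,-0.0375,0,0,0,-1],[0,0.1313,-0.0375,0,0,0,-1],[0,0.1875,-0.0375,0,0,0,-1],[0,0.2438,-0.0375,0,0,0,-1],[-0.0188,0.2813,-0.0375,0,0,0,-1],[-0.025,0.2913,-0.0375,0,0,0,-1],[-0.025,0.2913,-0.0375,0,0,0,-1],[-0.025,0.2913,-0.0375,0,0,0,-1]]]'

```text
time_s: 23.55
ee_pos: [0.4449, 0.0006, 0.1997]
eef_rot: [-3.142, -0.002, -3.141]
force: [0.2, 0.3, -0.3]
grip_width: 0.0941
grip_force: 0.0
```

```bash
python3 - <<'E'
from wl import *
print(ctrl.get_obs()["ee_pos"])
i,p,d=look("wrist");C=cloud(i,d);cv2.imwrite("pics/w6.png",p)
lid(i,p,d,"green",.07)
r=colmask(p,"red")&(C[...,2]<.012)&(C[...,2]>-.01)&(abs(C[...,0]-.5)<.09)&(abs(C[...,1])<.1);r=cv2.morphologyEx(r.astype(np.uint8),2,np.ones((3,3)))>0
print("redmat",rect(onplane(i,np.argwhere(r)[:,::-1],.003)))
i,p,d=look("top");lid(i,p,d,"red",.09)
C=cloud(i,d);m=colmask(p,"grey")&(C[...,2]<.012);m[:124]=0;m[172:]=0;m[:,:134]=0;m[:,184:]=0;flat(i,p,d,m,-.01,.012)
E
python3 go.py 497,1,32,0
```

```text
[0.44494287 0.00064962 0.19968778]
green lid 2016 89.0 [498.    4.3  52.6  53.9  -0. ] ((497.598876953125, 3.8454701900482178), 27.693279266357422)
redmat [501.7  11.4 100.   99.7  22.7]
red lid 276 201.2 [660.   -1.2  12.7 139.    2.7] ((658.7501220703125, -1.2517776489257812), 69.68473815917969)
660 2.5 [511.4 249.9 100.5  99.2  10. ]
t 23.65 pos [4.449e+02 2.000e-01 2.001e+02] rpy [-3.1416e+00 -7.0000e-04  3.1406e+00] w 94.3 F [-0.1  0.6 -0.1] gf 0.0
497,1,32,0 -> [-52.3   0.8 168.1] [-0.    -0.001 -0.001]
```

View pics/w6.png

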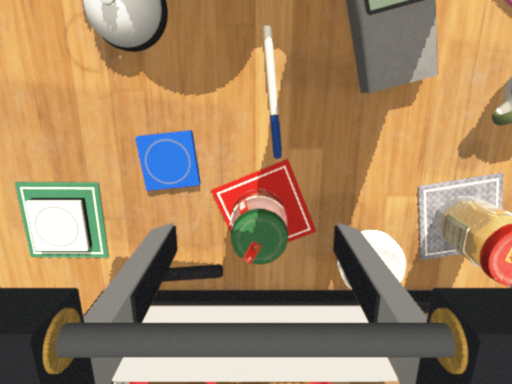

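Wrist view: green lid (259,236) on the red mat; the wrist frame (matching TCP) gives jam (497.5, 4) and red mat (501.7, 11.4). So the static views are biased by −3 mm in y. Grip jam's body.

Converted, 168 mm / 800 = 0.21, 3.8 mm / 800 = 0.0048.

arm_command --plan '[[[-0.025,0.0025,0.0125,0,0,0,-1],[-0.0563,0.0044,0.0375,0,0,0,-1],[-0.0656,0.0048,0.075,0,0,0,-1],[-0.0656,0.0048,0.1188,0,0,0,-1],[-0.0656,0.0048,0.1625,0,0,0,-1],[-0.0656,0.0048,0.1938,0,0,0,-1],[-0.0656,0.0048,0.2075,0,0,0,-1],[-0.0656,0.0048,0.21,0,0,0,-1],[-0.0656,0.0048,0.21,0,0,0,-0.2],[-0.0656,0.0048,0.21,0,0,0,0.4],[-0.0656,0.0048,0.21,0,0,0,0.6],[-0.0656,0.0048,0.21,0,0,0,1]]]' --squeeze 15

```text
time_s: 24.85
ee_pos: [0.4978, 0.0049, 0.0331]
eef_rot: [-3.142, 0.001, -3.141]
force: [-0.9, 0.8, 0.1]
grip_width: 0.0657
grip_force: 0.0
```

arm_command --plan '[[[0,0,0,0,0,0,1],[0,0,0,0,0,0,1],[0,0,0,0,0,0,1],[0,0,0,0,0,0,1],[0,0,0,0,0,0,1]]]' --squeeze 28

```text
time_s: 25.35
ee_pos: [0.4978, 0.0048, 0.0329]
eef_rot: [-3.141, 0.001, -3.141]
force: [-2.3, -2.0, 6.4]
grip_width: 0.0591
grip_force: 28.0
```

```bash
python3 go.py 515,-237.5,150,0
```

```text
t 25.35 pos [497.8   4.8  32.9] rpy [-3.1414e+00  7.0000e-04 -3.1413e+00] w 59.1 F [-2.3 -2.   6.4] gf 28.0
515,-237.5,150,0 -> [ -17.3 -242.4 -117. ] [-0.     0.001  0.   ]
```

Converted, -190 mm / 800 = -0.2375, -165 mm / 800 = -0.2063.

arm_command --plan '[[[0,0,-0.0038,0,0,0,1],[0,0,-0.015,0,0,0,1],[0,0,-0.0375,0,0,0,1],[0,0,-0.0688,0,0,0,1],[0,-0.0063,-0.0938,0,0,0,1],[-0.0025,-0.025,-0.1063,0,0,0,1],[-0.005,-0.0563,-0.1088,0,0,0,1],[-0.0075,-0.0938,-0.1088,0,0,0,1],[-0.01,-0.1313,-0.1088,0,0,0,1],[-0.0125,-0.1688,-0.1088,0,0,0,1],[-0.015,-0.2063,-0.1088,0,0,0,1],[-0.0175,-0.2375,-0.1088,0,0,0,1]]]'

```text
time_s: 26.55
ee_pos: [0.511, -0.1873, 0.119]
eef_rot: [3.141, -0.001, 3.141]
force: [-0.9, -0.5, -4.0]
grip_width: 0.0589
grip_force: 28.0
```

Converted, -52 mm / 800 = -0.065, -48 mm / 800 = -0.06.

arm_command --plan '[[[-0.0013,-0.0275,0,0,0,0,1],[-0.0025,-0.0475,0,0,0,0,1],[-0.0038,-0.06,0,0,0,0,1],[-0.0038,-0.065,0,0,0,0,1],[-0.0038,-0.065,0,0,0,0,1],[-0.0038,-0.065,0,0,0,0,1]]]'

```text
time_s: 27.15
ee_pos: [0.5146, -0.2364, 0.1194]
eef_rot: [3.141, -0.0, -3.141]
force: [-0.0, 0.1, -4.2]
grip_width: 0.0591
grip_force: 28.0
```

```bash
python3 - <<'E'
from wl import *
i,p,d=look("wrist");lid(i,p,d,"green",.1)
E
python3 go.py 515,-237.5,47,0
```

```text
green lid 8921 175.3 [ 508.6 -236.7   43.9   54.1    0. ] ((514.01025390625, -236.69400024414062), 27.916170120239258)
t 27.2 pos [ 514.6 -236.3  119.5] rpy [ 3.1414e+00 -1.0000e-04 -3.1406e+00] w 58.9 F [ 0.8  0.5 -4.4] gf 28.0
515,-237.5,47,0 -> [-0.4 -1.2 72.5] [ 0.    -0.     0.001]
```

Converted, 70 mm / 800 = 0.0875, 69 mm / 800 = 0.0863.

arm_command --plan '[[[-0.0006,-0.0013,0.01,0,0,0,1],[-0.0006,-0.0013,0.0275,0,0,0,1],[-0.0006,-0.0013,0.0475,0,0,0,1],[-0.0006,-0.0013,0.065,0,0,0,1],[-0.0006,-0.0013,0.0763,0,0,0,1],[-0.0006,-0.0013,0.0825,0,0,0,1],[-0.0006,-0.0013,0.0863,0,0,0,1],[-0.0006,-0.0013,0.0875,0,0,0,1],[-0.0006,-0.0013,0.0875,0,0,0,1],[-0.0006,-0.0013,0.0875,0,0,0,1]]]'

```text
time_s: 28.2
ee_pos: [0.5152, -0.2382, 0.0499]
eef_rot: [-3.141, 0.001, -3.141]
force: [-0.4, 0.2, -4.5]
grip_width: 0.0592
grip_force: 28.0
```

Converted, 1.5 mm / 800 = 0.0019, 1 mm / 800 = 0.0013.

arm_command --plan '[[[0,0,0.0006,0,0,0,1],[0,0,0.0013,0,0,0,1],[0,0,0.0019,0,0,0,1],[0,0,0.0019,0,0,0,1]]]'

```text
time_s: 28.6
ee_pos: [0.515, -0.238, 0.0479]
eef_rot: [3.142, -0.0, -3.141]
force: [-0.5, 0.9, -3.8]
grip_width: 0.0588
grip_force: 28.0
```

Converted, 1 mm / 800 = 0.0013, 0.5 mm / 800 = 0.0006.

arm_command --plan '[[[0,0.0005,0.0006,0,0,0,1],[0,0.0005,0.0013,0,0,0,1],[0,0.0005,0.0013,0,0,0,1]]]'

```text
time_s: 28.9
ee_pos: [0.515, -0.2376, 0.047]
eef_rot: [3.142, 0.0, -3.141]
force: [-0.7, 1.2, -1.9]
grip_width: 0.0589
grip_force: 28.0
```

Landing; 0.5 mm more, then release and rise.

Converted, -145 mm / 800 = -0.1813, -100 mm / 800 = -0.125.

arm_command --plan '[[[0,0,0.0006,0,0,0,1],[0,0,0.0006,0,0,0,1],[0,0,0.0006,0,0,0,0.6],[0,0,0.0006,0,0,0,0.2],[0,0,0.0006,0,0,0,-0.4],[0,0,0.0006,0,0,0,-1],[0,0,0.0006,0,0,0,-1],[0,0,0.0006,0,0,0,-1],[0,0,-0.0313,0,0,0,-1],[0,0,-0.075,0,0,0,-1],[0,0,-0.125,0,0,0,-1],[0,0,-0.1813,0,0,0,-1]]]'

```text
time_s: 30.1
ee_pos: [0.5146, -0.2374, 0.1929]
eef_rot: [3.141, -0.001, -3.141]
force: [1.0, 0.0, -0.0]
grip_width: 0.0941
grip_force: 0.0
```

Converted, 475 mm / 800 = 0.5938, 430 mm / 800 = 0.5375.

arm_command --plan '[[[0.025,0.0125,-0.0063,0,0,0,-1],[0.0688,0.0438,-0.0125,0,0,0,-1],[0.1,0.0875,-0.0125,0,0,0,-1],[0.1,0.1438,-0.0125,0,0,0,-1],[0.1,0.2,-0.0125,0,0,0,-1],[0.1,0.2563,-0.0125,0,0,0,-1],[0.1,0.3125,-0.0125,0,0,0,-1],[0.1,0.3688,-0.0125,0,0,0,-1],[0.1,0.425,-0.0125,0,0,0,-1],[0.1,0.4813,-0.0125,0,0,0,-1],[0.1,0.5375,-0.0125,0,0,0,-1],[0.0875,0.5938,-0.0125,0,0,0,-1]]]'

```text
time_s: 31.3
ee_pos: [0.4443, 0.2394, 0.2023]
eef_rot: [3.141, 0.001, -3.141]
force: [0.3, -1.4, 0.3]
grip_width: 0.094
grip_force: 0.0
```

Converted, 12 mm / 800 = 0.015.

arm_command --plan '[[[0,0.015,0,0,0,0,-1],[0,0.015,0,0,0,0,-1],[0,0.015,0,0,0,0,-1]]]'

```text
time_s: 31.6
ee_pos: [0.4448, 0.2484, 0.2018]
eef_rot: [-3.141, -0.0, -3.142]
force: [-0.1, 0.8, 0.7]
grip_width: 0.0939
grip_force: 0.0
```

```bash
python3 - <<'E'
from wl import *
i,p,d=look("wrist");lid(i,p,d,"red",.09);C=cloud(i,d)
m=colmask(p,"grey")&(C[...,2]<.009)&(C[...,2]>-.005)&(abs(C[...,0]-.511)<.075)&(abs(C[...,1]-.252)<.08)
flat(i,p,d,m,-.005,.009)
i,p,d=look("side");lid(i,p,d,"green",.08);cv2.imwrite("pics/s3.png",p)
i,p,d=look("top");lid(i,p,d,"green",.08)
E
python3 go.py 511,250,77.5,0
```

```text
red lid 2629 101.8 [510.8 251.8  63.5  62.2  12. ] ((510.8872985839844, 251.869873046875), 32.27726364135742)
280 3.2 [479.2 245.6  15.4  42.7  11.7]
green lid 371 102.6 [ 509.7 -241.4   58.1   45.3   -6.2] ((516.7811889648438, -241.4996795654297), 30.424211502075195)
green lid 327 102.9 [ 514.6 -240.    50.7   51.9   -2. ] ((514.5809936523438, -239.8272705078125), 27.33439064025879)
t 31.75 pos [445.1 248.1 202.2] rpy [3.1416e+00 3.0000e-04 3.1402e+00] w 94.2 F [ 0.7 -0.5  0.5] gf 0.0
511,250,77.5,0 -> [-65.9   2.  124.7] [ 0.     0.    -0.001]
```

View pics/s3.png

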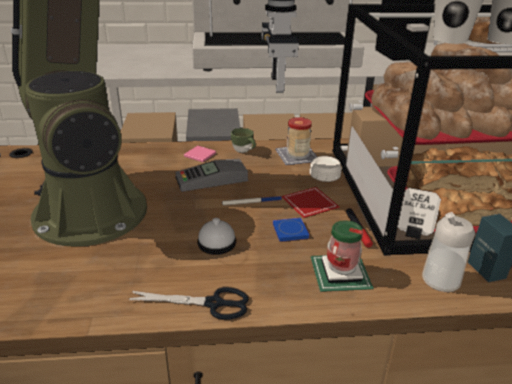

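Side view: jam stands on the stack at (344,250), honey on grey at (298,138), red mat empty at (311,203). Now fetch honey.

Converted, 125 mm / 800 = 0.1563, 2.5 mm / 800 = 0.0031.

arm_command --plan '[[[-0.0313,0.0025,0,0,0,0,-1],[-0.0688,0.0031,0.0125,0,0,0,-1],[-0.0825,0.0031,0.0438,0,0,0,-1],[-0.0825,0.0031,0.0875,0,0,0,-1],[-0.0825,0.0031,0.125,0,0,0,-1],[-0.0825,0.0031,0.1463,0,0,0,-1],[-0.0825,0.0031,0.1538,0,0,0,-1],[-0.0825,0.0031,0.1563,0,0,0,-1],[-0.0825,0.0031,0.1563,0,0,0,0],[-0.0825,0.0031,0.1563,0,0,0,0.3],[-0.0825,0.0031,0.1563,0,0,0,1],[-0.0825,0.0031,0.1563,0,0,0,1]]]' --squeeze 15

```text
time_s: 32.95
ee_pos: [0.5111, 0.2519, 0.0775]
eef_rot: [3.141, 0.001, -3.141]
force: [0.5, 1.2, 0.9]
grip_width: 0.0652
grip_force: 0.8
```

Converted, -85 mm / 800 = -0.1063, -83 mm / 800 = -0.1038.

arm_command --plan '[[[0,0,0,0,0,0,1],[0,0,0,0,0,0,1],[0,0,0,0,0,0,1],[0,0,0,0,0,0,1],[0,0,-0.0038,0,0,0,1],[0,0,-0.015,0,0,0,1],[0,0,-0.0375,0,0,0,1],[0,0,-0.0688,0,0,0,1],[0,0,-0.0938,0,0,0,1],[0,0,-0.1038,0,0,0,1],[0,0,-0.1063,0,0,0,1],[0,0,-0.1063,0,0,0,1]]]' --squeeze 30

```text
time_s: 34.15
ee_pos: [0.5106, 0.2517, 0.1613]
eef_rot: [-3.141, -0.001, -3.141]
force: [-0.8, -1.0, -4.4]
grip_width: 0.064
grip_force: 30.0
```

```bash
python3 - <<'E'
from wl import *
i,p,d=look("wrist");lid(i,p,d,"red",.11)
E
python3 go.py 502,11.4,163,0
```

```text
red lid 8661 185.7 [510.8 251.3  62.6  64.1 -21. ] ((510.61346435546875, 251.0837860107422), 32.202144622802734)
t 34.2 pos [510.5 251.7 160.9] rpy [-3.1410e+00 -1.5000e-03 -3.1414e+00] w 64.1 F [-0.6  0.4 -3.4] gf 30.0
502,11.4,163,0 -> [   8.6 -240.3   -1.9] [-0.001 -0.001  0.   ]
```

Converted, -240.5 mm / 800 = -0.3006, -238 mm / 800 = -0.2975.

arm_command --plan '[[[0,-0.01,0,0,0,0,1],[0.0013,-0.0313,0,0,0,0,1],[0.0025,-0.0625,0,0,0,0,1],[0.0038,-0.0975,0,0,0,0,1],[0.005,-0.1325,0,0,0,0,1],[0.0063,-0.1675,0,0,0,0,1],[0.0075,-0.2025,0,0,0,0,1],[0.0088,-0.2375,0,0,0,0,1],[0.01,-0.2675,0,0,0,0,1],[0.0106,-0.2875,0,0,0,0,1],[0.0106,-0.2975,0,0,0,0,1],[0.0106,-0.3006,0,0,0,0,1]]]'

```text
time_s: 35.4
ee_pos: [0.5022, 0.0103, 0.1618]
eef_rot: [-3.142, -0.0, 3.14]
force: [-0.3, -0.1, -4.1]
grip_width: 0.0637
grip_force: 30.0
```

```bash
python3 - <<'E'
from wl import *
print(ctrl.get_obs()["ee_pos"]);i,p,d=look("wrist");lid(i,p,d,"red",.11)
E
python3 go.py 502,11.4,80,0
```

```text
[0.50217002 0.01025644 0.16180121]
red lid 8615 186.3 [501.8  10.   62.9  62.9  35.6] ((501.8181457519531, 9.974381446838379), 31.994483947753906)
t 35.45 pos [502.3  10.6 161.8] rpy [-3.1416e+00 -2.0000e-04  3.1410e+00] w 63.7 F [-0.3  0.6 -4. ] gf 30.0
502,11.4,80,0 -> [ 0.2  0.8 81.8] [-0.    -0.    -0.001]
```

Converted, 82 mm / 800 = 0.1025, 81 mm / 800 = 0.1013.

arm_command --plan '[[[0.0003,0.0013,0.0125,0,0,0,1],[0.0003,0.0013,0.035,0,0,0,1],[0.0003,0.0013,0.06,0,0,0,1],[0.0003,0.0013,0.0813,0,0,0,1],[0.0003,0.0013,0.0938,0,0,0,1],[0.0003,0.0013,0.0988,0,0,0,1],[0.0003,0.0013,0.1013,0,0,0,1],[0.0003,0.0013,0.1025,0,0,0,1],[0.0003,0.0013,0.1025,0,0,0,1],[0.0003,0.0013,0.1025,0,0,0,1]]]'

```text
time_s: 36.45
ee_pos: [0.5025, 0.0123, 0.0804]
eef_rot: [-3.142, 0.001, -3.141]
force: [-0.1, 1.0, -2.8]
grip_width: 0.0642
grip_force: 30.0
```

Converted, 1.5 mm / 800 = 0.0019, 1 mm / 800 = 0.0013.

arm_command --plan '[[[0,0,0.0006,0,0,0,1],[0,0,0.0013,0,0,0,1],[0,0,0.0019,0,0,0,1],[0,0,0.0019,0,0,0,1]]]'

```text
time_s: 36.85
ee_pos: [0.5023, 0.0124, 0.0784]
eef_rot: [3.142, -0.0, -3.141]
force: [0.2, 0.2, -3.4]
grip_width: 0.0641
grip_force: 30.0
```

Converted, 1 mm / 800 = 0.0013, -0.8 mm / 800 = -0.001.

arm_command --plan '[[[0,-0.001,0.0006,0,0,0,1],[0,-0.001,0.0013,0,0,0,1],[0,-0.001,0.0013,0,0,0,1]]]'

```text
time_s: 37.15
ee_pos: [0.5023, 0.0115, 0.0774]
eef_rot: [-3.142, 0.0, -3.141]
force: [0.0, 0.7, -2.4]
grip_width: 0.0635
grip_force: 30.0
```

Converted, -120 mm / 800 = -0.15, -100 mm / 800 = -0.125.

arm_command --plan '[[[0,0,0.0006,0,0,0,1],[0,0,0.0008,0,0,0,1],[0,0,0.0008,0,0,0,0.6],[0,0,0.0008,0,0,0,0.2],[0,0,0.0008,0,0,0,-0.4],[0,0,0.0008,0,0,0,-1],[0,0,0.0008,0,0,0,-1],[0,0,0.0008,0,0,0,-1],[0,0,-0.0313,0,0,0,-1],[0,0,-0.075,0,0,0,-1],[0,0,-0.125,0,0,0,-1],[0.075,0,-0.15,0,0,0,-1]]]'

```text
time_s: 38.35
ee_pos: [0.458, 0.0113, 0.1966]
eef_rot: [-3.141, 0.006, -3.141]
force: [-0.8, -0.7, 0.9]
grip_width: 0.0938
grip_force: 0.0
```

arm_command --plan '[[[0.025,0,0,0,0,0,-1],[0.025,0,0,0,0,0,-1],[0.025,0,0,0,0,0,-1]]]'

```text
time_s: 38.65
ee_pos: [0.4352, 0.0115, 0.1935]
eef_rot: [-3.142, 0.001, -3.141]
force: [0.4, 0.0, -0.4]
grip_width: 0.0941
grip_force: 0.0
```

```bash
python3 - <<'E'
from wl import *
print(ctrl.get_obs()["ee_pos"],ctrl.get_obs()["force"]);i,p,d=look("wrist");lid(i,p,d,"red",.09);lid(i,p,d,"green",.09);cv2.imwrite("pics/w7.png",p)
C=cloud(i,d);r=colmask(p,"red")&(C[...,2]<.012)&(C[...,2]>-.01)&(abs(C[...,0]-.5)<.09)&(abs(C[...,1])<.1);r=cv2.morphologyEx(r.astype(np.uint8),2,np.ones((3,3)))>0
print("redmat",rect(onplane(i,np.argwhere(r)[:,::-1],.003)));flat(i,p,d,colmask(p,"blue"),-.01,.015)
i,p,d=look("side");lid(i,p,d,"red",.09);lid(i,p,d,"green",.09)
E
```

```text
[0.43517889 0.01151819 0.19351916] [ 0.40097109  0.03435858 -0.44585692]
red lid 2823 101.8 [502.2  11.6  62.1  63.   -0. ] ((501.8038024902344, 11.222722053527832), 32.18047332763672)
green lid 683 102.2 [ 512.2 -216.5   20.3   41.8  -12.7] ((511.04901123046875, -221.6293487548828), 20.954425811767578)
redmat [501.6  11.5  99.9  99.7  22.7]
1397 11.1 [437.9 -99.   63.5  63.7   6.2]
red lid 648 199.7 [793.  -73.2 225.8  48.1   1.6] ((793.057373046875, -73.3021469116211), 114.9214859008789)
green lid 372 102.6 [ 5.099e+02 -2.420e+02  4.770e+01  5.710e+01  2.000e-01] ((516.2448120117188, -241.32237243652344), 30.471033096313477)
```

View pics/w7.png

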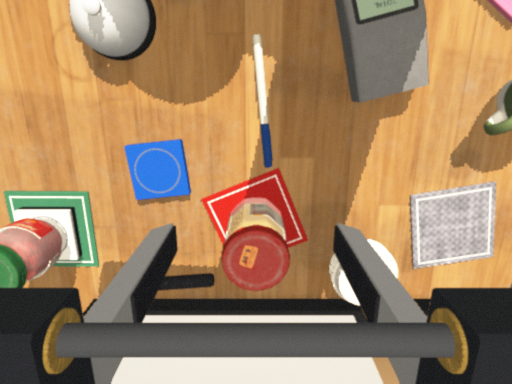

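The wrist view shows the red lid (256,258) within 1 mm of the red mat's middle. Jam stands on the stack at left, blue coaster (157,170) is unmoved, grey mat is empty, lid heights are about equal, and the robot is clear. Handing in.

```bash
python3 -c "
from station import ctrl
print(ctrl.hand_in())"
```

```text
the job is handed in; nothing more can be done
None
```

The job is handed in at about 39 s: honey stands within 1 mm of the red mat's middle, jam stands on the black and white coasters in the middle of the green mat with the lids level to about 1 mm, and the blue coaster is untouched. Honey's stop on the grey mat may have been a few millimetres off its middle.

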